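# Hang the washed enamel cup mouth-down on the drying post

## Task

The washed green cup is lying on the sloping wire drainer. Turn it upside down over the wooden drying post and lower it gently all the way, until the inside of its bottom rests on the top of the post, then let go without letting it drop. The post is clamped at a different height each time, so feel for it; do not press hard, and leave the colander and the tan silicone lid where they are.

Things in the scene. Friction and masses are not known exactly. Their poses are not given: they have to be found in the camera images.
- cup: Green enamel cup, no handle: straight round tube, outside diameter 66 mm, 100 mm long, wall 3 mm, inside depth 96 mm (bottom 4 mm thick), about 0.2 kg. Origin: centre of the outer face of its closed end; z runs along its axis to the open mouth. At the start it lies on the drainer, mouth to the robot's right and 15 degrees below level. Grip it across its diameter.
- cup_mouth (a point): Centre of the cup's open mouth, at the rim, on the cup's axis 100 mm from its origin.
- drainer: Fixed wire drainer under the cup: base plate 150 x 64 x 8 mm, two 8 mm steel rods 40 mm apart falling 15 degrees towards its +x end (70 to 40 mm high), low cross bar at that end against the cup's rim. Origin: centre of its underside; x points along the fall. The cup's axis lies above its x axis, the cup's middle 86 mm above the table.
- stand: Fixed drying stand: dark round base, diameter 130 mm, 12 mm thick, with a 14 mm steel rod carrying an upright wooden post, diameter 48 mm, 85 mm long, flat on top with a small bevel. The post is clamped with its top anywhere from 120 to 150 mm above the table; the height is not reported. Origin: centre of the base's underside, on the post's vertical axis.
- colander: Stainless colander, 170 mm wide at the rim, 85 mm high, two small loop handles; loose, to be left alone. Origin: centre of its underside. (Also fixed, not reported and clear of the work: an orange cooler, 245 mm high, at the robot's far right, and a stove, 102 mm high, at its far left.)
- silicone_lid: Tan silicone lid, a round disc of 110 mm diameter, 6 to 8 mm thick, with a 22 mm high centre knob; lying on the table, loose, to be left alone. Origin: centre of its underside.
Things that resemble listed ones, but are neither listed nor needed, are in the scene too. There is more than one size of the cup; the one meant has the size given above.

How it is judged:
By the outcome, as a careful person would: the job done as asked, in the order asked, and still so for the second after the job is handed in, with the robot touching nothing.
It also fails if it takes over 42 s, if anything falls off the work surface, if the arm or the gripper's body presses on something with over 40 N, if the wrist force passes 120 N, or if a joint passes its speed limit or range.

## Robot

A 7-joint arm with a two-finger parallel gripper is mounted at the origin on the work surface. World frame = base frame: x ahead of the robot, y to its left, z up, the work surface at z = 0. Lengths are in mm, angles in rad, forces in N, time in s.
With the tool pointing down it reaches from about 425 to 800 mm from the base axis. Payload 8.3 kg.
Tool frame: the origin (TCP) lies midway between the tips of the shut fingers; the grasp point (between the pads) lies arm.grasp_offset behind it (arm.grasp_offset is the distance from the TCP to the grasp point, in mm); z points along the fingers, y is the line along which they close (so a half turn about z gives the same grasp; the last joint's range is limited). The gripper opens to 85 mm and grips with 20 to 120 N. Pads are 22 mm wide; open, the fingers measure 114 mm over their backs; the gripper's body (76 mm by 85 mm) begins 54 mm behind the grasp point. The pads swing forward as they close: fully open they stand 13 mm farther back than shut.
Start: joints at [1.042, 0.383, 0.016, 1.37, -0.006, 1.388, -0.046], TCP at [280.743, -558.378, 231.279] pointing down, gripper open.
Joint ranges: [-2.95, 2.95], [-0.25, 2.06], [-1.52, 1.56], [0.18, 2.33], [-1.44, 4.58], [0.02, 2.06], [-3.01, 3.01]. Speed limits (rad/s): [2.39, 2.39, 3.01, 3.01, 3.14, 3.14, 3.14].

## Interface

Orientations are given as [roll, pitch, yaw] about the fixed x, y, z axes, in that order (R = Rz(yaw) Ry(pitch) Rx(roll)).
In Python, from rig import telemetry, vision, order, arm gives the robot as it stands.
- The arm moves only by the shell command python3 -m jog 'ROWS' [FORCE]. ROWS is text: rows parted by semicolons, each of 7 numbers parted by spaces: the turn, a rotation vector about the tool's x, y, z in rad, then the shift along the tool's x, y, z in mm, then the closure in counts, from 0 (fully open) to 255 (shut). A call has 1 to 10 rows; each row shifts and turns the commanded pose from where the row before left it, along the tool's axes as they then stand; what a row does not reach is not made up. A row lasts 1/10 s, in which the tool goes at most 50 mm and 8.59 degrees, less where a joint would pass 70% of its speed; a pose out of reach is approached as far as the arm can. A call with a gripper value outside its range is refused whole. The fingers move at their own pace and stop on an object; FORCE is the grip in N (left out, the last holds). Time passes only in rows, so rows that do not move let the fingers close. It gives the time, the measured TCP pose, the force, the opening and the grip force at its end, in the units of the state.
- telemetry.state(): the state, without advancing time (a new reading comes with each control period).
- vision.get_image(name): name is "side" or "top" or "wrist"; returns a dict with "frame" (400x640x3 uint8, red, green, blue), "fov_y" (degrees; the focal length in pixels is half the picture's height over the tangent of half this angle, whatever the lens; pixels are square), "cx", "cy" (the principal point, pixels), "rvec" (rotation vector, rad) and "tvec" (3), from world to camera coordinates, as OpenCV has them; the wrist camera has in their place "T_tool_cam" (4x4, takes a point from camera to tool coordinates, whose origin is the TCP and whose axes are the flange's). Camera axes: x right, y down, z forward; pixel columns grow to the right and rows downward; lengths in mm; the calibration is good to about 2 mm. A picture is of the moment at which its call begins: read the wrist's pose just before it. There is no depth.
- order.sign_off(): hands the job in; it is judged then, once.
The state is a dict: "clock": time; "joint_pos": joint angles; "qvel": joint speeds; "effort": joint torques, N m; "eef_pos": TCP position; "orientation": TCP orientation; "contact_force": force on the tool from outside, world axes, zero at the start; "ft_torque": the same for the moment, N m; "opening": finger opening in mm; "grip_force": force on a finger pad.
Only numpy, scipy, OpenCV 4.12 (cv2) and the standard library are available. Lean on these libraries where they do the work, as an engineer would, in place of code of your own. Each camera call takes 0.05 s, during which the arm holds its last target. There are 200 camera calls.

## Working session

There is one attempt and no reset: what is moved stays moved. The work goes in short steps, Python scripts to look and compute and a shell command to move; the robot and the scene stay as the last step left them, time stands still between calls to the robot, and variables do not carry over. Pictures are saved under pics/ and viewed, at most 10 in all, crops included, and the job is handed in when it is done.

```bash
mkdir -p pics; ls; python3 - <<'E'
from rig import telemetry, vision, arm
import cv2
print(telemetry.state(), arm.grasp_offset)
for n in("top","side"):
    d=vision.get_image(n); cv2.imwrite(f"pics/{n}0.png",cv2.cvtColor(d["frame"],cv2.COLOR_RGB2BGR))
    print({k:v for k,v in d.items() if k!="frame"})
E
```

```text
pics
{'clock': 0.0, 'joint_pos': array([ 1.0421018 ,  0.3842221 ,  0.01636798,  1.37114714, -0.0063264 ,
        1.38819819, -0.04649258]), 'qvel': array([ 0.0006754 , -0.00223825,  0.00021772, -0.00194948,  0.00058327,
       -0.00070571, -0.00111583]), 'effort': array([-1.28373717e-04, -6.27598572e+01,  8.44395664e-01, -3.71823764e+01,
        1.66410045e-02,  1.44330968e-02, -5.28607259e-06]), 'eef_pos': array([ 280.52750727, -557.94781577,  230.29199566]), 'orientation': array([-3.13966612e+00,  5.64286430e-06,  4.65866486e-01]), 'contact_force': array([-0.26847725, -0.41938379, -0.20087699]), 'ft_torque': array([ 0.01234862, -0.04034284,  0.0057496 ]), 'grip_force': 0.0, 'opening': 85.49557514156042} 18.700000000000003
{'fov_y': 47.16466003505204, 'cx': 317.72342277450605, 'cy': 200.5483992359397, 'rvec': array([ 2.16117949, -2.11023067,  0.17829953]), 'tvec': array([ -25.59706195,  584.8472571 , 1022.81212067])}
{'fov_y': 47.950464760664445, 'cx': 320.77238121178664, 'cy': 203.34661489173996, 'rvec': array([ 2.31943096, -0.36588155,  0.17370422]), 'tvec': array([-564.81224267,  174.75842463,  802.59790681])}
```

View pics/top0.png

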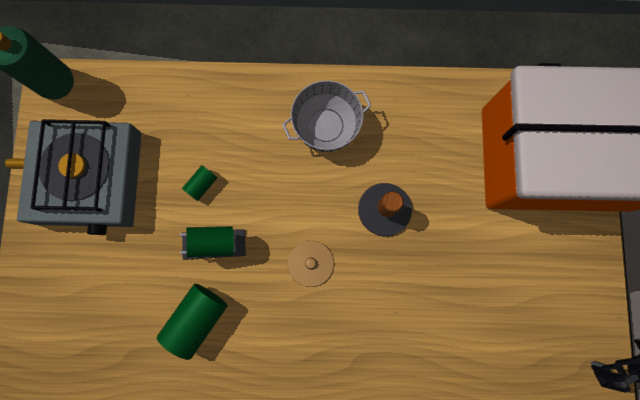

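View pics/side0.png

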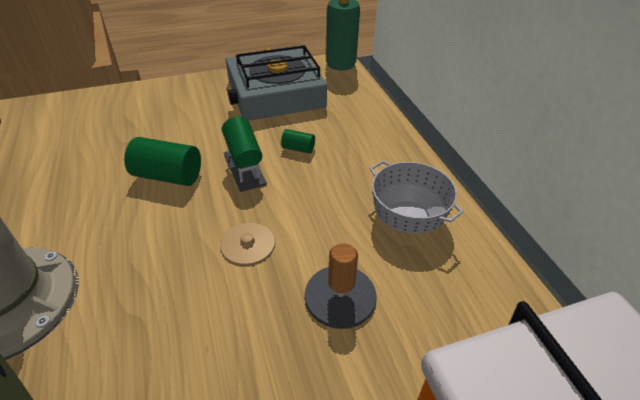

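Top view: the green cylinders are a small one at (200,183), one on the drainer at (210,242) and a big one at (192,322). There is also a bottle at (40,65). I choose the one on the drainer, and next check it in an enlarged crop. The stand is at (385,210) and the lid at (310,263).

```bash
cat > h.py <<'E'
import numpy as np, cv2
from rig import telemetry, vision, arm
def cam(n):
    d=vision.get_image(n); f=200/np.tan(np.radians(d["fov_y"]/2))
    K=np.array([[f,0,d["cx"]],[0,f,d["cy"]],[0,0,1]]); return d,K
def proj(d,K,P): return cv2.projectPoints(np.float64(P).reshape(-1,3),d["rvec"],d["tvec"],K,None)[0].reshape(-1,2)
def ray(d,K,uv):
    R=cv2.Rodrigues(d["rvec"])[0]; return -R.T@d["tvec"], R.T@np.linalg.inv(K)@np.array([*uv,1.])
def back(d,K,uv,z):
    o,r=ray(d,K,uv); return o+r*(z-o[2])/r[2]
E
python3 - <<'E'
from h import *
t,Kt=cam("top"); s,Ks=cam("side")
def crop(im,x,y,w,h,k): return cv2.resize(im[y:y+h,x:x+w,::-1],None,fx=k,fy=k,interpolation=cv2.INTER_CUBIC)
a=np.hstack([crop(t["frame"],170,215,80,60,5),crop(t["frame"],350,175,80,60,5)])
b=np.hstack([crop(s["frame"],205,110,80,60,5)[:300],crop(s["frame"],300,240,80,60,5)])
cv2.imwrite("pics/crop.png",np.vstack([a,b]))
# base disc (top, dark): ellipse centre; at z~12
for nm,uv,z in(("drainer cup mid",(210,242),119),("base",(385,209.5),12),("posttop",(392,203),135),("lid",(311,263),8),("colrim",(327,116),85),("small",(200,183),25),("big",(192,322),90)):
    print(nm,back(t,Kt,uv,z).round(1))
E
```

```text
drainer cup mid [477.7 217.5 119. ]
base [ 573.4 -174.4   12. ]
posttop [ 569.4 -171.2  135. ]
lid [441.4   0.8   8. ]
colrim [779.3 -28.6  85. ]
small [625.1 272.2  25. ]
big [307.3 252.2  90. ]
```

View pics/crop.png

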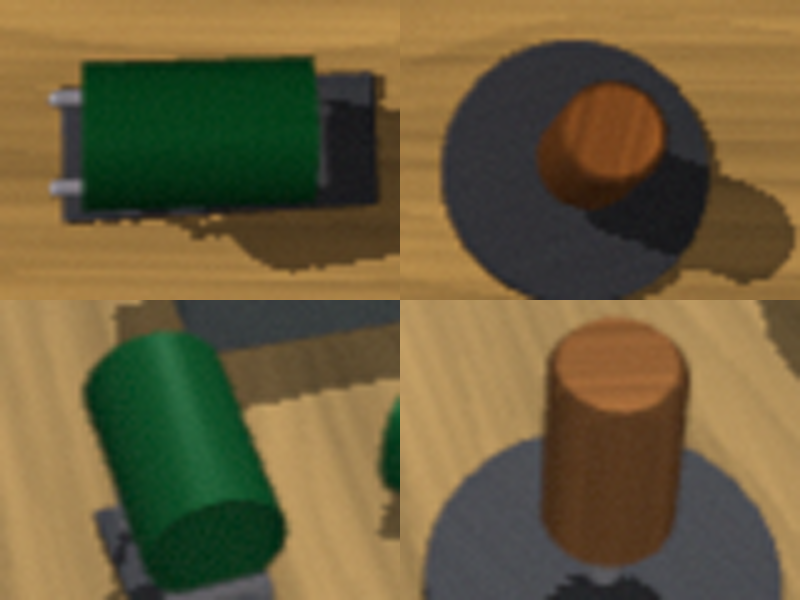

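The crops show the cup lying on the drainer, its dark open mouth to the robot's right. In full-image pixels, the post top centre is about (392.4,201.2) in top and (344,253) in side. Next I fit the cup silhouette and triangulate the post.

```bash
cat > fit.py <<'E'
from h import *
from scipy.optimize import minimize
def cyl(c,ax,r,l):
    ax=ax/np.linalg.norm(ax); u=np.cross(ax,[.3,.5,.81]);u/=np.linalg.norm(u);v=np.cross(ax,u)
    a=np.linspace(0,2*np.pi,60)[:,None]
    ring=r*(np.cos(a)*u+np.sin(a)*v); return np.vstack([c+ring,c+ax*l+ring])
def sil(d,K,P):
    m=np.zeros((1600,2560),np.uint8); h=cv2.convexHull(np.float32(proj(d,K,P)*4+1.5)); cv2.fillConvexPoly(m,h.astype(np.int32),1); return m
E
python3 - <<'E'
from fit import *
cs=[cam("top"),cam("side")]; ms=[]
for (d,K),(x,y,w,h) in zip(cs,[(175,215,80,55),(205,108,70,75)]):
    im=d["frame"].astype(int); g=((im[...,1]>im[...,0]*1.6+5)&(im[...,1]>im[...,2]*1.4+5)).astype(np.uint8)
    k=np.zeros_like(g);k[y:y+h,x:x+w]=g[y:y+h,x:x+w]
    n,l,st,_=cv2.connectedComponentsWithStats(k); i=1+st[1:,4].argmax(); print(st[i])
    c,_=cv2.findContours((l==i).astype(np.uint8),0,2); m=np.zeros_like(k); cv2.fillConvexPoly(m,cv2.convexHull(np.vstack(c)),1)
    ms.append(cv2.resize(m,None,fx=4,fy=4,interpolation=0))
def model(p):
    ax=np.array([np.cos(p[2])*np.cos(.2618),np.sin(p[2])*np.cos(.2618),-np.sin(.2618)])
    return cyl(np.array([p[0],p[1],p[3] if len(p)>3 else 86])-50*ax,ax,33,100)
def cost(p,w=(1,1)): return sum(q*np.mean(sil(d,K,model(p))!=m)*1e5 for (d,K),m,q in zip(cs,ms,w))
for w,x0 in (((1,1),[478,217,-1.57]),((1,0),[478,217,-1.57]),((0,1),[478,217,-1.57]),((1,1),[478,217,-1.57,86])):
    S=np.array([x0]+[np.array(x0)+e for e in np.diag([10,10,.1,8][:len(x0)])])
    r=minimize(cost,x0,args=(w,),method="Nelder-Mead",options=dict(initial_simplex=S)); print(w,r.x.round(3),r.fun)
def tri(a,b):
    A=[];
    o1,r1=ray(*cs[0],a);o2,r2=ray(*cs[1],b); r1/=np.linalg.norm(r1);r2/=np.linalg.norm(r2)
    t=np.linalg.lstsq(np.c_[r1,-r2],o2-o1,rcond=None)[0];p,q=o1+t[0]*r1,o2+t[1]*r2
    return ((p+q)/2).round(1),np.linalg.norm(p-q).round(1)
print("post",tri((392.4,201.2),(344,253)),"base",tri((385.4,209.8),(341,296.5)))
print(back(*cs[0],(385.4,209.8),12),back(*cs[1],(341,296.5),12))
E
```

```text
[ 187  227   47   30 1326]
[ 223  117   39   51 1330]
(1, 1) [480.961 225.75   -1.494] 73.486328125
(1, 0) [481.05  225.286  -1.506] 24.755859375
(0, 1) [481.017 226.478  -1.535] 45.01953125
(1, 1) [481.257 226.503  -1.484  83.315] 70.263671875
post (array([ 575.3, -173.8,  124.3]), np.float64(0.4)) base (array([ 574.4, -176.5,    4.7]), np.float64(1.3))
[ 572.69277255 -175.33409903   12.        ] [ 573.03879956 -181.12295867   12.        ]
```

```bash
python3 -m jog '0 0 0 20 -15 0 0; 0 0 0 38 -27 0 0; 0 0 0 38 -27 0 0; 0 0 0 38 -27 0 0; 0 0 0 38 -27 0 0; 0 0 0 38 -27 0 0; 0 0 0 38 -27 0 0; 0 0 0 38 -27 0 0; 0 0 0 38 -27 0 0; 0 0 0 38 -27 0 0'
python3 -m jog '0 0 -0.146 0 0 0 0; 0 0 -0.146 0 0 0 0; 0 0 -0.146 0 0 0 0; 0 0 -0.146 0 0 0 0; 0 0 -0.146 0 0 0 0; 0 0 -0.146 0 0 0 0; 0 0 -0.146 0 0 0 0; 0 0 -0.146 0 0 0 0; 0 0 0 0 0 0 0'
cat > st.py <<'E'
from h import *
from scipy.spatial.transform import Rotation as R
import json
s=telemetry.state()
open('log.txt','a').write(json.dumps([s["joint_pos"].tolist(),s["eef_pos"].tolist(),s["orientation"].tolist()])+"\n")
E
python3 - <<'E'
from st import *
print(s["clock"],s["joint_pos"].round(3),s["eef_pos"],s["orientation"])
d=np.array([480.7,230.8,150])-s["eef_pos"]; print(R.from_euler('xyz',s["orientation"]).inv().apply(d))
E
```

```text
clock: 1.35
eef_pos: [488.8, -163.5, 231.6]
orientation: [3.141, -0.0, 0.466]
contact_force: [0.5, -1.3, 0.8]
opening: 85.3
grip_force: 0.0
clock: 2.25
eef_pos: [488.2, -165.3, 231.4]
orientation: [3.141, -0.0, 1.636]
contact_force: [0.6, -0.3, 0.2]
opening: 85.3
grip_force: 0.0
2.25 [ 0.602  0.169 -0.382  1.653  0.065  1.331  0.276] [ 488.23967515 -165.31714849  231.37200132] [ 3.14148345e+00 -3.97629820e-05  1.63614648e+00]
[395.76074453  18.33542508  81.38974078]
```

```bash
python3 -m jog '0 0 0 39.6 1.8 0 0; 0 0 0 39.6 1.8 0 0; 0 0 0 39.6 1.8 0 0; 0 0 0 39.6 1.8 0 0; 0 0 0 39.6 1.8 0 0; 0 0 0 39.6 1.8 0 0; 0 0 0 39.6 1.8 0 0; 0 0 0 39.6 1.8 0 0; 0 0 0 39.6 1.8 0 0; 0 0 0 39.6 1.8 0 0'
python3 -m jog '0 0 0 0 0 15 0; 0 0 0 0 0 15 0; 0 0 0 0 0 0 0'
python3 - <<'E'
from st import *
d=vision.get_image("wrist"); cv2.imwrite("pics/w1.png",d["frame"][...,::-1])
f=200/np.tan(np.radians(d["fov_y"]/2));K=np.array([[f,0,d["cx"]],[0,f,d["cy"]],[0,0,1]])
print(s["joint_pos"].round(3),s["eef_pos"],s["orientation"]);print(d["T_tool_cam"].round(3),f)
T=np.eye(4);T[:3,:3]=R.from_euler('xyz',s["orientation"]).as_matrix();T[:3,3]=s["eef_pos"];W=np.linalg.inv(T@d["T_tool_cam"])
for yaw in(-1.494,):
  h=np.array([np.cos(yaw),np.sin(yaw),0]);ax=h*np.cos(.2618)-np.array([0,0,np.sin(.2618)])
  from fit import cyl
  P=cyl(np.array([481,226,86])-50*ax,ax,33,100)
  c=(W[:3,:3]@P.T).T+W[:3,3];uv=(K@c.T).T;uv=uv[:,:2]/uv[:,2:]
  im=d["frame"][...,::-1].copy()
  for q in uv: cv2.circle(im,tuple(int(v) for v in q),1,(0,0,255),-1)
  cv2.imwrite("pics/w1o.png",im)
E
```

```text
clock: 3.25
eef_pos: [481.2, 232.5, 231.6]
orientation: [3.141, 0.0, 1.628]
contact_force: [0.6, 0.3, 0.6]
opening: 85.2
grip_force: 0.0
clock: 3.55
eef_pos: [480.2, 230.7, 199.4]
orientation: [-3.138, 0.001, 1.63]
contact_force: [-0.6, 0.1, 0.5]
opening: 85.6
grip_force: 0.0
[ 0.065  0.273 -0.684  1.646  0.178  1.29  -0.591] [480.22342719 230.69276057 199.39673694] [-3.13827018e+00  1.13329889e-03  1.63037274e+00]
[[  -0.      -0.95    -0.313   80.5  ]
 [   1.      -0.      -0.       0.565]
 [   0.      -0.313    0.95  -142.692]
 [   0.       0.       0.       1.   ]] 299.4092268574564
```

View pics/w1o.png

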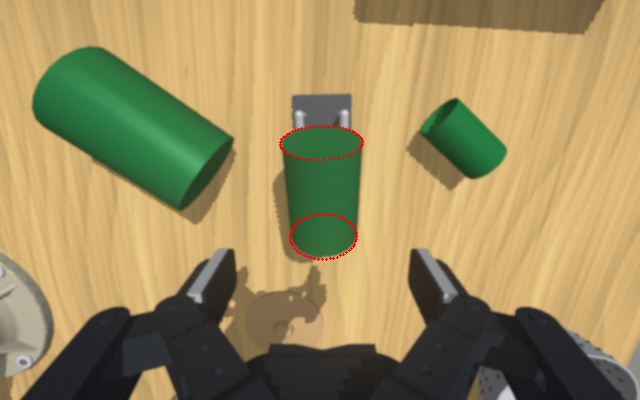

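The wrist view shows the predicted rim and base outlines (323,143) and (323,236) lying on the cup, midway between the fingers (232 and 410). The cup diameter of 66 mm fits too. Now I descend and grip.

```bash
python3 -m jog '0 0 0 0 0 20 0; 0 0 0 0 0 20 0; 0 0 0 0 0 20 0; 0 0 0 0 0 20 0; 0 0 0 0 0 15 0; 0 0 0 0 0 12 0; 0 0 0 0 0 10 0; 0 0 0 0 0 10 0; 0 0 0 0 0 7 0; 0 0 0 0 0 0 0'
python3 -m jog '0 0 0 0 0 0 60; 0 0 0 0 0 0 120; 0 0 0 0 0 0 255; 0 0 0 0 0 0 255; 0 0 0 0 0 0 255; 0 0 0 0 0 0 255; 0 0 0 0 0 0 255; 0 0 0 0 0 0 255' 40
```

```text
clock: 4.6
eef_pos: [480.9, 230.9, 66.5]
orientation: [-3.14, 0.0, 1.634]
contact_force: [-0.2, -0.6, -0.6]
opening: 85.6
grip_force: 0.0
clock: 5.4
eef_pos: [480.7, 231.3, 68.4]
orientation: [-3.141, 0.0, 1.634]
contact_force: [-6.9, -2.4, 8.1]
opening: 65.8
grip_force: 42.3
```

```bash
python3 -m jog '0 0 0 0 0 -4 255; 0 0 0 0 0 -8 255; 0 0 0 0 0 -15 255; 0 0 0 0 0 -25 255; 0 0 0 0 0 -30 255; 0 0 0 0 0 -30 255; 0 0 0 0 0 -30 255; 0 0 0 0 0 -30 255; 0 0 0 0 0 -10 255; 0 0 0 0 0 0 255'
python3 - <<'E'
from st import *
print(s)
d=vision.get_image("wrist"); cv2.imwrite("pics/w2.png",d["frame"][...,::-1])
E
```

```text
clock: 6.4
eef_pos: [482.0, 231.7, 251.4]
orientation: [3.138, -0.001, 1.634]
contact_force: [0.1, 1.1, -2.4]
opening: 65.3
grip_force: 45.1
{'clock': 6.4, 'joint_pos': array([ 0.07323548,  0.23996207, -0.69222582,  1.56452289,  0.15580212,
        1.38923462, -0.56935249]), 'qvel': array([-0.00357837,  0.0324955 ,  0.00893451,  0.06404017,  0.00779238,
       -0.03166951, -0.00844992]), 'effort': array([  0.17054508, -47.84182549,  -5.66657156, -38.9645648 ,
        -0.08108411,   0.50710788,   0.09275136]), 'eef_pos': array([482.00851809, 231.68164808, 251.37989562]), 'orientation': array([ 3.13785910e+00, -1.14516880e-03,  1.63396388e+00]), 'contact_force': array([ 0.14050782,  1.11514926, -2.36020073]), 'ft_torque': array([-0.01078983,  0.00886737,  0.01524284]), 'grip_force': 45.094879008829594, 'opening': 65.28963851958561}
```

View pics/w2.png

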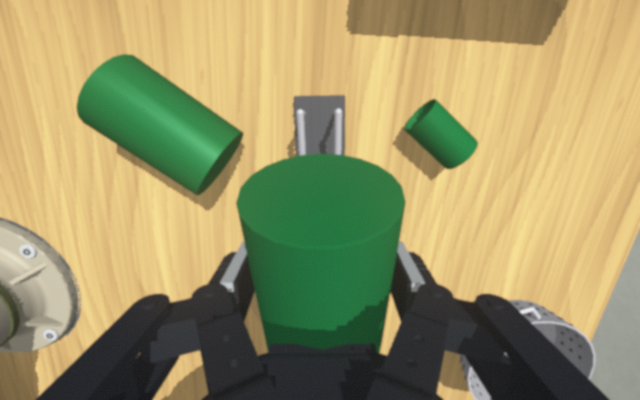

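The cup is held centrally, about level in the jaws. In the picture its closed end has left (238,205), right (404,203), top (321,155) and bottom (321,248). Next I compute the cup's pose in the tool, and fit a simple kinematic model to check that the final pose is reachable.

```bash
cat > kin.py <<'E'
from st import *
import itertools
from scipy.optimize import least_squares
L=[json.loads(l) for l in open('log.txt')]
L.append([[1.0421018,.3842221,.01636798,1.37114714,-.0063264,1.38819819,-.04649258],[280.527,-557.948,230.292],[-3.13966612,0,.465866]])
AX=[2,1,2,1,2,1,2]
def rots(q,sg):
    out=[];M=R.identity()
    for i in range(7):
        v=np.zeros(3);v[AX[i]]=sg[i]*q[i];M=M*R.from_rotvec(v);out.append(M)
    return out
E
cat kin.py > kfit.py; cat >> kfit.py <<'E'
best=[]
for sg in itertools.product([1,-1],repeat=7):
    E=[rots(q,sg)[-1].inv()*R.from_euler('xyz',o) for q,p,o in L]
    e=sum((E[0].inv()*x).magnitude() for x in E[1:]); best.append((e,sg,E[0].as_rotvec().round(3)))
best.sort(key=lambda b:b[0])
for b in best[:4]: print(b)
sg=best[0][1]
def rows(w):
    out=[]
    for q,p,o in L:
        r=rots(q,sg);Z=np.eye(3)
        # z0, upper len along link2 z, elbow offset x, fore len, tool len, wrist x offset
        out.append(np.c_[Z[2],r[2].apply(Z[2]),r[2].apply(Z[0]),r[4].apply(Z[2]),r[4].apply(Z[0]),r[6].apply(Z[2])])
    return out
A=np.vstack(rows(0));b=np.hstack([p for _,p,_ in L])
for cols in ([0,1,3,5],[0,1,2,3,4,5]):
    x,res,rk,sv=np.linalg.lstsq(A[:,cols],b,rcond=None);print(cols,x.round(1),np.abs(A[:,cols]@x-b).max().round(2),sv.round(2))
# cup in tool
d=vision.get_image("wrist");f=200/np.tan(np.radians(d["fov_y"]/2));T=np.linalg.inv(d["T_tool_cam"])
a=np.linspace(0,2*np.pi,200)[:,None]
def uv(p):
    u=np.array([np.sin(p[2]),0,np.cos(p[2])]) # in-plane dir of end face (axis = -x cos + z sin)
    P=np.array([p[0],p[3],p[1]])+33*(np.cos(a)*u+np.sin(a)*np.array([0,1,0]))
    c=P@T[:3,:3].T+T[:3,3];x=f*c[:,0]/c[:,2]+d["cx"];y=f*c[:,1]/c[:,2]+d["cy"]
    return np.array([x.min(),x.max(),y.min(),y.max()])
r=least_squares(lambda p:uv(p)-[238,404,155,248],[45,-22,.26,0]);print("closed end x,z,tilt,y",r.x.round(3),r.fun)
E
python3 kfit.py
```

```text
(5.669090415951899e-06, (-1, 1, -1, 1, -1, 1, -1), array([ 0.   , -0.   ,  1.571]))
(0.020745871453321612, (-1, -1, -1, -1, -1, -1, -1), array([-0.   , -0.   ,  1.571]))
(0.9128562455720859, (-1, -1, -1, -1, 1, -1, -1), array([-0.121,  0.068,  1.538]))
(0.9135154305181622, (-1, 1, -1, 1, 1, 1, -1), array([ 0.121, -0.068,  1.538]))
[0, 1, 3, 5] [1588.6  602.2  419.7 1847.6] 33.98 [3.86 2.24 0.27 0.  ]
[0, 1, 2, 3, 4, 5] [4091.9  621.3  -38.5  405.1 -225.2 4600.9] 30.95 [4.46 3.16 0.3  0.16 0.07 0.  ]
closed end x,z,tilt,y [ 42.669 -26.493   0.263   0.133] [2.84217094e-14 0.00000000e+00 2.84217094e-14 0.00000000e+00]
```

```bash
python3 -m jog '0 0 0 -15 0 -5 255; 0 0 0 -30 0 -5 255; 0 0 0 -38 0 -5 255; 0 0 0 -38 0 -5 255; 0 0 0 -38 0 -5 255; 0 0 0 -38 0 -5 255; 0 0 0 -38 0 -5 255; 0 0 0 -38 0 -5 255; 0 0 0 -38 0 -5 255; 0 0 0 -20 0 0 255'
python3 -m jog '0 0.08 0 0 0 0 255; 0 0.12 0 0 0 0 255; 0 0.12 0 0 0 0 255; 0 0.12 0 0 0 0 255; 0 0.12 0 0 0 0 255; 0 0 0 0 0 0 255'
python3 kfit.py; tail -1 log.txt
```

```text
clock: 7.5
eef_pos: [501.3, -103.5, 292.8]
orientation: [-3.139, 0.0, 1.629]
contact_force: [0.0, 0.9, -2.1]
opening: 65.8
grip_force: 45.1
clock: 8.1
eef_pos: [500.6, -103.2, 289.7]
orientation: [-3.132, -0.565, 1.621]
contact_force: [0.2, -1.0, -3.1]
opening: 65.6
grip_force: 45.1
(5.6690904167523715e-06, (-1, 1, -1, 1, -1, 1, -1), array([ 0.   , -0.   ,  1.571]))
(1.1508979629717508, (-1, -1, -1, -1, -1, -1, -1), array([-0.   , -0.   ,  1.571]))
(1.3108062965652572, (-1, -1, -1, -1, 1, 1, 1), array([-1.878, -1.878,  0.162]))
(1.4204006788181438, (-1, -1, -1, -1, 1, -1, -1), array([-0.121,  0.068,  1.538]))
[0, 1, 3, 5] [ 95.2 595.1 418.9 346.7] 33.55 [4.21 2.46 0.41 0.26]
[0, 1, 2, 3, 4, 5] [ 77.2 601.  -28.  434.3 -61.5 398. ] 34.9 [4.86 3.46 0.48 0.27 0.18 0.18]
closed end x,z,tilt,y [ 42.622 -26.133   0.263   0.161] [-2.55226951e-11  1.13686838e-13  5.37454525e-11  1.72860837e-10]
[[0.7591739624538378, 0.338065811616313, -0.38102273712611395, 1.4456723747023492, -0.38062772455078603, 1.6372344569761055, 0.4590075468785684], [500.5957276012958, -103.2458125585691, 289.71790975885455], [-3.1322069974861417, -0.5650447106854777, 1.6210727136476608]]
```

```bash
cat kin.py > k2.py; cat >> k2.py <<'E'
sg=(-1,1,-1,1,-1,1,-1)
def cols(q):
    r=rots(q,sg);I=np.eye(3)
    return np.c_[I[2],r[0].apply(I[0]),r[0].apply(I[1]),r[2].apply(I[2]),r[2].apply(I[0]),r[2].apply(I[1]),r[4].apply(I[2]),r[4].apply(I[0]),r[4].apply(I[1]),r[6].apply(I[2]),r[5].apply(I[0])]
A=np.vstack([cols(q) for q,_,_ in L]);b=np.hstack([p for _,p,_ in L])
x0=np.array([340,0,0,400,0,0,400,0,0,250,0.])
for lam in(.03,.1):
    n=A.shape[1];x=x0+np.linalg.lstsq(np.vstack([A,lam*np.eye(n)]),np.r_[b-A@x0,np.zeros(n)],rcond=None)[0]
    print(lam,x.round(0),np.abs(A@x-b).max().round(2))
E
python3 k2.py
```

```text
0.03 [259.   2. -19. 447.   2. -14. 458.   2.   1. 357.  -2.] 0.65
0.1 [291.  13. -23. 412.  10. -15. 445.  14.   6. 344. -10.] 3.19
```

```bash
cat >> k2.py <<'E'
x=x0+np.linalg.lstsq(np.vstack([A,.02*np.eye(n)]),np.r_[b-A@x0,np.zeros(n)],rcond=None)[0]
lo=np.array([-2.95,-.25,-1.52,.18,-1.44,.02,-3.01]);hi=np.array([2.95,2.06,1.56,2.33,4.58,2.06,3.01])
def fk(q): return cols(q)@x, rots(q,sg)[-1]*R.from_rotvec([0,0,np.pi/2])
AL=.263
END=np.array([42.65,.1,-26.3]); 
def pose(az,P,zend):  # TCP pose with cup inverted, outer closed-end centre at (P,zend)
    r=np.array([np.cos(az),np.sin(az),0]);Z=np.array([0,0,1.])
    zt=-np.sin(AL)*Z+np.cos(AL)*r; xt=np.cos(AL)*Z+np.sin(AL)*r
    M=R.from_matrix(np.c_[xt,np.cross(zt,xt),zt]); return np.r_[P,zend]-M.apply(END),M
def ik(p,M,q0):
    def e(q):
        a,B=fk(q);return np.r_[(a-p)/1,200*(M.inv()*B).as_rotvec(),.02*(q-q0)]
    s=least_squares(e,np.clip(q0,lo+.01,hi-.01),bounds=(lo,hi));return s.x,np.abs(e(s.x)[:6]).max()
if __name__=="__main__":
  q0=np.array(L[-2][0]); 
  for az in np.radians([-20,0,20,40,60,80,90]):
   for zz in(300,125):
    p,M=pose(az,[574.5,-174.5],zz);q,er=ik(p,M,q0)
    print(np.degrees(az).round(),zz,er.round(1),q.round(2),"margin",np.minimum(q-lo,hi-q).min().round(2), (p-350*M.apply([0,0,1])).round())
E
sed -i 's/L\[-2\]/L[-2]/' k2.py; python3 k2.py
```

```text
0.03 [259.   2. -19. 447.   2. -14. 458.   2.   1. 357.  -2.] 0.65
0.1 [291.  13. -23. 412.  10. -15. 445.  13.   6. 345. -10.] 3.2
-20.0 300 57.8 [ 1.18 -0.25 -0.93  2.28 -1.44  0.02 -0.35] margin 0.0 [270. -64. 343.]
-20.0 125 90.4 [-1.59  1.91  1.17  2.3  -1.44  0.02 -2.14] margin 0.0 [270. -64. 168.]
0.0 300 39.2 [ 2.    0.58 -1.52  2.22 -1.44  0.31  0.63] margin 0.0 [ 251. -174.  343.]
0.0 125 56.0 [ 1.94  1.52 -1.31  2.22 -1.44  0.02  1.49] margin 0.0 [ 251. -174.  168.]
20.0 300 0.0 [ 1.89  0.61 -1.33  2.2  -1.44  0.55  0.83] margin 0.0 [ 270. -285.  343.]
20.0 125 0.0 [ 1.83  1.31 -1.23  2.2  -1.44  0.17  1.43] margin 0.0 [ 270. -285.  168.]
40.0 300 0.0 [ 1.08  0.42 -0.3   1.95 -1.34  1.25  0.74] margin 0.1 [ 326. -382.  343.]
40.0 125 0.0 [ 1.11  0.78 -0.34  1.95 -1.35  1.12  1.07] margin 0.09 [ 326. -382.  168.]
60.0 300 0.0 [ 1.08  0.63 -0.39  1.63 -1.04  1.47  0.63] margin 0.4 [ 413. -455.  343.]
60.0 125 0.0 [ 1.09  0.92 -0.41  1.63 -0.96  1.31  0.85] margin 0.48 [ 413. -455.  168.]
80.0 300 0.0 [ 1.    0.83 -0.45  1.29 -0.81  1.74  0.55] margin 0.32 [ 518. -493.  343.]
80.0 125 0.0 [ 0.98  1.07 -0.42  1.3  -0.71  1.6   0.74] margin 0.46 [ 518. -493.  168.]
90.0 300 0.0 [ 0.93  0.93 -0.46  1.12 -0.73  1.89  0.53] margin 0.17 [ 574. -498.  343.]
90.0 125 0.0 [ 0.91  1.15 -0.43  1.12 -0.62  1.76  0.71] margin 0.3 [ 574. -498.  168.]
```

```bash
cat > go.py <<'E'
import sys
from k2 import *
def info(az,P,zend,show=True):
    p,M=pose(az,P,zend);C=R.from_euler('xyz',s["orientation"])
    rv=(C.inv()*M).as_rotvec();print("turn",rv.round(3),np.linalg.norm(rv).round(3),"shift final-frame",M.inv().apply(p-s["eef_pos"]).round(1),"cur-frame",C.inv().apply(p-s["eef_pos"]).round(1))
    e=s["eef_pos"]+C.apply(END);m=C.apply([-np.cos(AL),0,np.sin(AL)]);print("end now",e.round(1),"mouth",(e+100*m).round(1),"axis",m.round(3),"F",s["contact_force"].round(1),"t",s["clock"],"q",s["joint_pos"].round(2),s["opening"].round(1))
info(.96,[574.5,-174.5],float(sys.argv[1]))
E
python3 go.py 280 | tail -2
```

```text
0.1 [291.  13. -23. 412.  10. -15. 445.  12.   6. 346. -10.] 3.21
turn [-0.554  0.72   0.403] 0.994 shift final-frame [-58.  101.9  11.9] cur-frame [-87.2  78.   14.5]Traceback (most recent call last):
  File "go.py", line 7, in <module>
    info(.96,[574.5,-174.5],float(sys.argv[1]))
    ~~~~^^^^^^^^^^^^^^^^^^^^^^^^^^^^^^^^^^^^^^^
  File "go.py", line 6, in info
    e=s["eef_pos"]+C.apply(END);m=C.apply([-np.cos(AL),0,np.sin(AL)]);print("end now",e.round(1),"mouth",(e+100*m).round(1),"axis",m.round(3),"F",s["contact_force"].round(1),"t",s["clock"],"q",s["joint_pos"].round(2),s["opening"].round(1))
                                                                                                                                                                                                                         ^^^^^^^^^^^^^^^^^^
AttributeError: 'float' object has no attribute 'round'
```

```bash
sed -i 's/s\["opening"\].round(1)/s["opening"]/' go.py; python3 -m jog '-0.0616 0.08 0.0448 0 0 0 255; -0.0616 0.08 0.0448 0 0 0 255; -0.0616 0.08 0.0448 0 0 0 255; -0.0616 0.08 0.0448 0 0 0 255; -0.0616 0.08 0.0448 0 0 0 255; -0.0616 0.08 0.0448 0 0 0 255; -0.0616 0.08 0.0448 0 0 0 255; -0.0616 0.08 0.0448 0 0 0 255; -0.0616 0.08 0.0448 0 0 0 255; 0 0 0 0 0 0 255'; python3 go.py 280 | tail -2
```

```text
clock: 9.15
eef_pos: [500.5, -97.0, 292.0]
orientation: [-3.137, -1.309, 0.96]
contact_force: [0.4, -0.0, -2.9]
opening: 65.6
grip_force: 45.2
turn [-0.005 -0.001  0.   ] 0.005 shift final-frame [-59.7 105.    9.1] cur-frame [-59.8 105.    8.6]
end now [ 492.4 -108.9  340.1] mouth [ 492.4 -108.7  240.1] axis [-0.     0.002 -1.   ] F [ 0.4 -0.  -2.9] t 9.15 q [ 1.13  0.33 -0.34  1.96 -1.16  1.49  0.7 ] 65.55016411504397
```

```bash
python3 -m jog '0 0 0 -6 12 1 255; 0 0 0 -12 21 2 255; 0 0 0 -14 24 2 255; 0 0 0 -14 24 2 255; 0 0 0 -9 16 1.5 255; 0 0 0 -5 8 0.5 255; 0 0 0 0 0 0 255; 0 0 0 0 0 0 255'; python3 go.py 280 | tail -2
python3 - <<'E'
from h import *
t,Kt=cam("top"); s,Ks=cam("side")
def crop(im,x,y,w,h,k): return cv2.resize(im[y:y+h,x:x+w,::-1],None,fx=k,fy=k,interpolation=cv2.INTER_CUBIC)
cv2.imwrite("pics/c2.png",np.hstack([crop(t["frame"],340,140,100,130,4),crop(s["frame"],290,165,100,130,4)]))
for z in(120,124,130,150): print(z,proj(t,Kt,[574.5,-174.5,z]),proj(s,Ks,[574.5,-174.5,z]))
E
```

```text
clock: 9.95
eef_pos: [584.7, -163.8, 235.2]
orientation: [3.12, -1.309, 0.987]
contact_force: [-0.1, -0.0, -1.2]
opening: 66.1
grip_force: 45.2
turn [-0.005 -0.002  0.007] 0.009 shift final-frame [-3.2 -2.3  0.5] cur-frame [-3.2 -2.3  0.5]
end now [ 576.4 -175.5  283.2] mouth [ 577.  -175.7  183.2] axis [ 0.006 -0.002 -1.   ] F [-0.1 -0.  -1.2] t 9.95 q [ 1.05  0.6  -0.32  1.71 -1.12  1.42  0.69] 66.08210981298114
120 [[392.39989915 201.8117436 ]] [[343.43559631 255.14886033]]
124 [[392.70218949 201.51386647]] [[343.556011   253.58401242]]
130 [[393.16014753 201.06259426]] [[343.73836109 251.21428354]]
150 [[394.72706643 199.51855118]] [[344.36160952 243.11486463]]
```

View pics/c2.png

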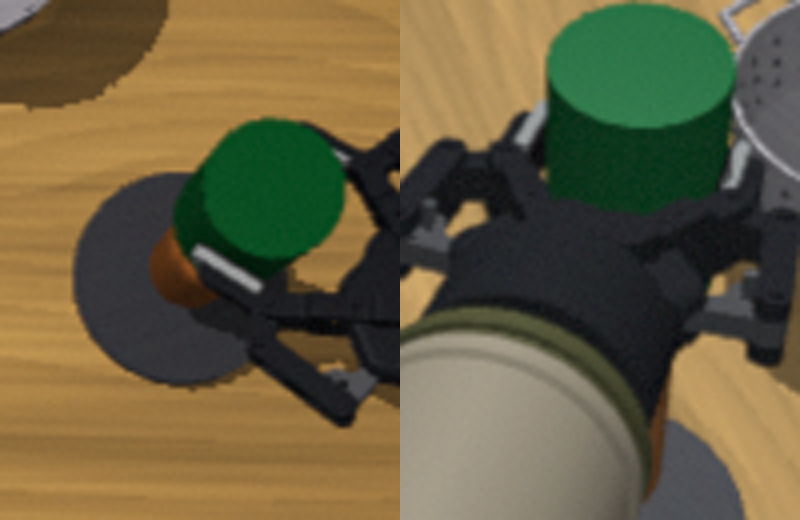

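The crop shows the cup inverted over the post. Its upper face centre is at about (408.6,187.3) in top and (350.4,181.4) in side; I triangulate it with the same cameras as the post.

```bash
python3 - <<'E'
from h import *
cs=[cam("top"),cam("side")]
def tri(a,b):
    o1,r1=ray(*cs[0],a);o2,r2=ray(*cs[1],b); r1/=np.linalg.norm(r1);r2/=np.linalg.norm(r2)
    t=np.linalg.lstsq(np.c_[r1,-r2],o2-o1,rcond=None)[0];p,q=o1+t[0]*r1,o2+t[1]*r2
    return ((p+q)/2).round(1),np.linalg.norm(p-q).round(1)
print(tri((408.6,187.3),(350.4,181.4)),proj(*cs[0],[576.4,-175.5,283.2]),proj(*cs[1],[576.4,-175.5,283.2]))
print("post",tri((392.4,201.2),(344,253)))
for z in (118,124,130): print(z,back(*cs[0],(392.4,201.2),z),back(*cs[1],(344,253),z))
E
```

```text
(array([ 575. , -177.5,  282.8]), np.float64(0.3)) [[407.58265976 186.37425802]] [[350.76903396 180.09363741]]
post (array([ 575.3, -173.8,  124.3]), np.float64(0.4))
118 [ 576.19072135 -174.83394203  118.        ] [ 577.63009056 -169.0126488   118.        ]
124 [ 575.17519401 -173.84587395  124.        ] [ 575.617338   -173.56880072  124.        ]
130 [ 574.15966667 -172.85780586  130.        ] [ 573.60458545 -178.12495265  130.        ]
```

```bash
sed -i 's/\[574.5,-174.5\],float/[576,-173],float/' go.py; python3 go.py 240 | tail -2
```

```text
turn [-0.003 -0.002  0.006] 0.007 shift final-frame [-41.   -2.2  13.7] cur-frame [-41.   -2.4  13.6]
end now [ 576.1 -176.3  283.1] mouth [ 576.7 -176.5  183.1] axis [ 0.006 -0.002 -1.   ] F [-0.5 -0.7 -1.6] t 10.15 q [ 1.05  0.6  -0.32  1.71 -1.12  1.42  0.69] 65.75237758696524
```

```bash
python3 -m jog '-0.003 -0.002 0.006 -5 -0.4 1.7 255; 0 0 0 -9 -0.6 3 255; 0 0 0 -12 -0.6 4 255; 0 0 0 -10 -0.6 3.3 255; 0 0 0 -5 0 1.7 255; 0 0 0 0 0 0 255; 0 0 0 0 0 0 255'; python3 go.py 200 | tail -2
```

```text
clock: 10.85
eef_pos: [584.6, -161.5, 191.4]
orientation: [-3.14, -1.309, 0.957]
contact_force: [-0.1, 0.1, -0.9]
opening: 65.4
grip_force: 45.2
turn [ 0.001 -0.001 -0.001] 0.001 shift final-frame [-38.1  -0.6  10.2] cur-frame [-38.1  -0.5  10.2]
end now [ 576.5 -173.4  239.4] mouth [ 576.5 -173.2  139.4] axis [ 0.     0.001 -1.   ] F [-0.1  0.1 -0.9] t 10.85 q [ 1.05  0.66 -0.31  1.73 -1.12  1.38  0.76] 65.35570107893054
```

```bash
python3 -m jog '0 0 0 -3.9 0 1.05 255; 0 0 0 -3.9 0 1.05 255; 0 0 0 -3.9 0 1.05 255; 0 0 0 -2.9 0 0.8 255; 0 0 0 -2.9 0 0.8 255; 0 0 0 -1.9 0 0.5 255; 0 0 0 0 0 0 255'; python3 go.py 200 | tail -2
```

```text
clock: 11.55
eef_pos: [584.4, -161.4, 171.0]
orientation: [-3.138, -1.309, 0.956]
contact_force: [-0.1, 0.1, -3.2]
opening: 65.9
grip_force: 45.2
turn [ 0.    -0.001 -0.001] 0.001 shift final-frame [-18.3  -0.3   4.9] cur-frame [-18.4  -0.3   4.9]
end now [ 576.3 -173.2  219. ] mouth [ 576.3 -173.1  119. ] axis [-0.     0.001 -1.   ] F [-0.1  0.1 -3.2] t 11.55 q [ 1.04  0.69 -0.31  1.74 -1.12  1.37  0.79] 65.91411298621499
```

```bash
python3 -m jog '0 0 0 -2.9 0 0.8 255; 0 0 0 -3.9 0 1.05 255; 0 0 0 -3.9 0 1.05 255; 0 0 0 -3.9 0 1.05 255; 0 0 0 -3.9 0 1.05 255; 0 0 0 0 0 0 255'; python3 go.py 160 | tail -2
```

```text
clock: 12.15
eef_pos: [584.3, -161.3, 151.3]
orientation: [-3.136, -1.309, 0.954]
contact_force: [0.1, 0.1, -2.1]
opening: 65.7
grip_force: 45.2
turn [ 0.    -0.001 -0.002] 0.002 shift final-frame [-38.   -0.2  10.2] cur-frame [-38.   -0.1  10.1]
end now [ 576.2 -173.1  199.3] mouth [ 576.1 -173.    99.3] axis [-0.001  0.001 -1.   ] F [ 0.1  0.1 -2.1] t 12.15 q [ 1.04  0.73 -0.31  1.74 -1.11  1.35  0.82] 65.74818117916445
```

```bash
python3 - <<'E'
from h import *
t,Kt=cam("top"); s,Ks=cam("side")
def crop(im,x,y,w,h,k): return cv2.resize(im[y:y+h,x:x+w,::-1],None,fx=k,fy=k,interpolation=cv2.INTER_CUBIC)
cv2.imwrite("pics/c3.png",np.hstack([crop(t["frame"],340,140,100,130,4),crop(s["frame"],290,185,100,130,4)]))
E
```

```text
(no output)
```

View pics/c3.png

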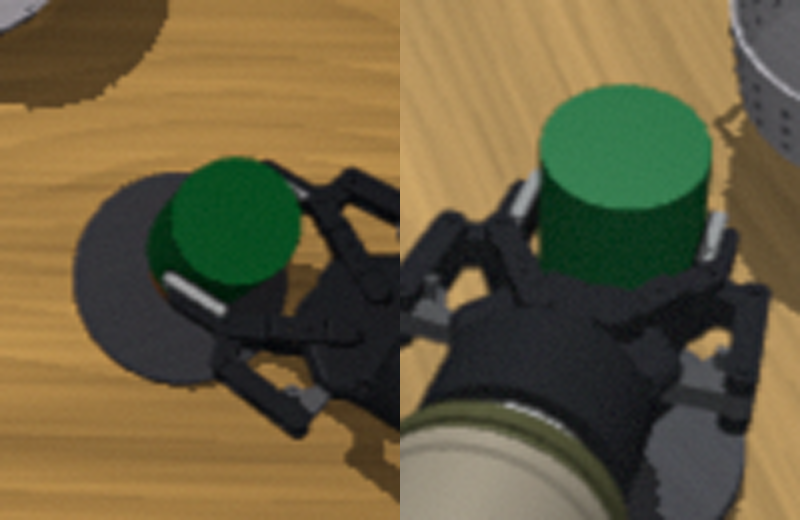

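The crop shows the cup sleeving the post: only a sliver of wood is visible at (152,285), and there is no contact force. I continue down to just above the highest possible post top.

```bash
python3 -m jog '0 0 0 -4.8 0 1.3 255; 0 0 0 -4.8 0 1.3 255; 0 0 0 -4.8 0 1.3 255; 0 0 0 -4.8 0 1.3 255; 0 0 0 -4.8 0 1.3 255; 0 0 0 -4.8 0 1.3 255; 0 0 0 -4.8 0 1.3 255; 0 0 0 -4.8 0 1.3 255; 0 0 0 0 0 0 255'; python3 go.py 130 | tail -2
```

```text
clock: 13.15
eef_pos: [584.3, -161.2, 111.5]
orientation: [-3.136, -1.309, 0.954]
contact_force: [0.2, 0.2, -1.8]
opening: 65.6
grip_force: 45.2
turn [ 0.    -0.001 -0.002] 0.002 shift final-frame [-28.5  -0.1   7.5] cur-frame [-28.5  -0.1   7.5]
end now [ 576.2 -173.   159.5] mouth [ 576.1 -172.9   59.5] axis [-0.001  0.001 -1.   ] F [ 0.2  0.2 -1.8] t 13.15 q [ 1.04  0.8  -0.3   1.73 -1.11  1.32  0.88] 65.60396644603901
```

Expected contact is around zend 128, and at most 154. I feel downward in 1–2 mm rows.

```bash
for i in 1; do python3 -m jog '0 0 0 -1.93 0 0.52 255; 0 0 0 -1.93 0 0.52 255; 0 0 0 -1.93 0 0.52 255; 0 0 0 -1.93 0 0.52 255; 0 0 0 0 0 0 255'; done; python3 -m jog '0 0 0 -1.93 0 0.52 255; 0 0 0 -1.93 0 0.52 255; 0 0 0 -1.93 0 0.52 255; 0 0 0 0 0 0 255'
```

```text
clock: 13.65
eef_pos: [584.5, -161.3, 104.0]
orientation: [-3.139, -1.308, 0.957]
contact_force: [0.2, 0.9, -1.3]
opening: 65.6
grip_force: 45.2
clock: 14.05
eef_pos: [584.4, -161.3, 98.0]
orientation: [-3.138, -1.308, 0.956]
contact_force: [-0.5, 0.6, -1.8]
opening: 65.8
grip_force: 45.2
```

```bash
python3 -m jog '0 0 0 -1.93 0 0.52 255; 0 0 0 -1.93 0 0.52 255; 0 0 0 0 0 0 255';  python3 -m jog '0 0 0 -1.93 0 0.52 255; 0 0 0 -1.93 0 0.52 255; 0 0 0 0 0 0 255'; python3 -m jog '0 0 0 -0.97 0 0.26 255; 0 0 0 -0.97 0 0.26 255; 0 0 0 0 0 0 255'
```

```text
clock: 14.35
eef_pos: [584.5, -161.3, 94.0]
orientation: [-3.139, -1.308, 0.956]
contact_force: [0.1, -0.1, -2.4]
opening: 65.6
grip_force: 45.2
clock: 14.65
eef_pos: [584.4, -161.3, 90.0]
orientation: [-3.139, -1.308, 0.956]
contact_force: [0.2, -0.6, -1.4]
opening: 66.0
grip_force: 45.2
clock: 14.95
eef_pos: [584.5, -161.3, 88.2]
orientation: [-3.14, -1.308, 0.957]
contact_force: [-0.2, -0.1, -1.9]
opening: 65.3
grip_force: 45.2
```

```bash
python3 -m jog '0 0 0 -0.97 0 0.26 255; 0 0 0 -0.97 0 0.26 255; 0 0 0 0 0 0 255'
```

```text
clock: 15.25
eef_pos: [584.5, -161.3, 86.2]
orientation: [-3.14, -1.308, 0.958]
contact_force: [0.5, 0.5, -2.2]
opening: 66.1
grip_force: 45.2
```

```bash
python3 -m jog '0 0 0 -0.97 0 0.26 255; 0 0 0 -0.97 0 0.26 255; 0 0 0 0 0 0 255'|grep -E "eef|cont"
```

```text
eef_pos: [584.5, -161.3, 84.1]
contact_force: [0.0, -0.6, -1.7]
```

```bash
python3 -m jog '0 0 0 -0.97 0 0.26 255; 0 0 0 0 0 0 255'|grep -E "eef|cont"; python3 -m jog '0 0 0 -0.97 0 0.26 255; 0 0 0 0 0 0 255'|grep -E "eef|cont"
```

```text
eef_pos: [584.5, -161.3, 83.2]
contact_force: [-0.2, 0.7, -2.4]
eef_pos: [584.5, -161.3, 82.1]
contact_force: [0.8, -0.2, -1.5]
```

```bash
python3 -m jog '0 0 0 -0.97 0 0.26 255; 0 0 0 0 0 0 255'|grep -E "eef|cont"; python3 -m jog '0 0 0 -0.97 0 0.26 255; 0 0 0 0 0 0 255'|grep -E "eef|cont"
```

```text
eef_pos: [584.7, -161.3, 81.8]
contact_force: [-1.5, -1.4, 1.5]
eef_pos: [584.8, -161.1, 81.8]
contact_force: [-3.5, -0.6, 7.2]
```

```bash
python3 -m jog '0 0 0 -0.97 0 0.26 255; 0 0 0 0 0 0 255'|grep -E "eef|cont"
```

```text
eef_pos: [584.9, -161.1, 81.8]
contact_force: [-6.2, -2.6, 12.3]
```

Contact came at closed-end height about 130, so the post top is at about 126, matching the 124 seen in the images. I back off to light contact and release.

```bash
python3 -m jog '0 0 0 0.97 0 -0.26 255; 0 0 0 0.77 0 -0.2 255; 0 0 0 0 0 0 255; 0 0 0 0 0 0 255' 20; python3 -m jog '0 0 0 0 0 0 40; 0 0 0 0 0 0 30; 0 0 0 0 0 0 15; 0 0 0 0 0 0 0; 0 0 0 0 0 0 0; 0 0 0 0 0 0 0'; python3 go.py 130|tail -2
```

```text
clock: 16.95
eef_pos: [584.7, -161.2, 81.8]
orientation: [3.141, -1.31, 0.96]
contact_force: [-2.9, -1.2, 6.1]
opening: 65.8
grip_force: 45.6
clock: 17.55
eef_pos: [584.6, -161.3, 81.0]
orientation: [-3.14, -1.308, 0.958]
contact_force: [-0.3, 0.6, 0.2]
opening: 85.6
grip_force: 0.0
turn [ 0.001 -0.001 -0.001] 0.001 shift final-frame [ 0.9 -0.4 -0.5] cur-frame [ 0.9 -0.4 -0.5]
end now [ 576.4 -173.1  129. ] mouth [ 576.4 -173.    29. ] axis [ 0.     0.001 -1.   ] F [-0.3  0.6  0.2] t 17.55 q [ 1.03  0.85 -0.3   1.72 -1.11  1.3   0.92] 85.60670543469526
```

```bash
python3 -m jog '0 0 0 0 0 -5 0; 0 0 0 0 0 -10 0; 0 0 0 0 0 -15 0; 0 0 0 0 0 -20 0; 0 0 0 0 0 -20 0; 0 0 0 0 0 -20 0; 0 0 0 0 0 -20 0; 0 0 0 0 0 -15 0; 0 0 0 0 0 -5 0; 0 0 0 0 0 0 0'
python3 - <<'E'
from h import *
t,Kt=cam("top"); s,Ks=cam("side"); w=vision.get_image("wrist")
def crop(im,x,y,w,h,k): return cv2.resize(im[y:y+h,x:x+w,::-1],None,fx=k,fy=k,interpolation=cv2.INTER_CUBIC)
a=np.hstack([crop(t["frame"],340,130,130,100,3),crop(s["frame"],270,190,130,100,3)])
b=np.hstack([cv2.resize(w["frame"][...,::-1],(400,250)),cv2.resize(s["frame"][...,::-1],(380,250))])
cv2.imwrite("pics/c4.png",np.vstack([a,b]))
E
```

```text
clock: 18.55
eef_pos: [512.1, -265.2, 114.8]
orientation: [3.141, -1.308, 0.958]
contact_force: [0.7, -0.1, 0.3]
opening: 85.6
grip_force: 0.0
```

View pics/c4.png

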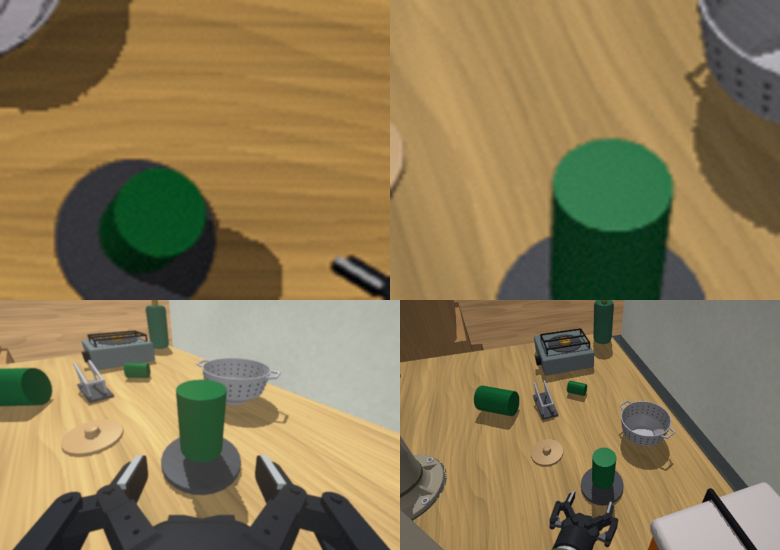

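The picture shows the cup standing upright and inverted over the post: wrist view (202,420), side overview (603,468). The gripper is clear, and the lid and colander have not moved. I hand in the job.

```bash
python3 -c "
from rig import order
print(order.sign_off())"
```

```text
the job is handed in; nothing more can be done
None
```

The green cup now sits upside down on the drying post with the gripper clear of it. I felt the post at about 126 mm high, with contact peaking near 14 N, backed off to about 7 N before letting go, and handed in at about 19 s. The colander and lid were not moved; the sign-off returned no verdict.

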